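# Unlatch and tip out the seed bin with one finger

## Task

The clear bin of seed envelopes is locked in its holder by a wooden catch. With one finger, push the catch's arm fully aside, all the way round to either side, while the bin stays shut; then reach behind the bin's wooden tab and push the tab outwards until the bin is tipped right out to its stop. Grasp and lift nothing, leave the seed jar, stone dish and spoon rest where they stand, and finish clear of everything with the catch aside and the bin open.

Things in the scene. Friction and masses are not known exactly. Their poses are not given: they have to be found in the camera images.
- holder: Fixed wooden holder on an adobe pier. Origin: on the seat below the catch's pivot; -x is its front, the side the bin tips to; z up; mm. Back rail (x -18 to 18, y -80 to 80) and pier behind (x 18 to 118, y -150 to 150) have flat tops at z = 150. Two cheeks beside the bin, outer faces y = +-72, reach z = 100. A boss of radius 16 at x = y = 0 rises to z = 179 and carries the catch.
- catch_pivot (a point): Point on the catch's vertical pivot axis at half the height of its arm, 187 mm above the seat (x = y = 0 of the holder). A flat brass cap of radius 11 mm on the axis reaches z = 201.
- catch_tip (a point): Middle of the catch's arm above its toe, at half the arm's height, 113 mm from the pivot axis. The arm is a dark wooden bar 16 mm wide, z = 180 to 194, reaching 118 mm from the pivot and 20 mm behind it. At its end a toe, 10 mm long and 16 wide, hangs down to z = 152 in front of the bin's tab and stops it.
- catch (a joint): Angle of the catch, rad: 0 = arm along the holder's -x, over the bin and its tab; grows anticlockwise from above (at +1.57 the arm points to the holder's -y, at -1.57 to its +y). Stops at -1.6 and +1.6; starts within 0.15 of 0. Friction about 0.05 N m (0.7 N at 70 mm): it stays where it is left.
- bin_tab (a point): Middle of the top edge of the rear face (facing the bin's inside) of the light wooden tab on the bin's front wall. Shut: holder x = -96, y = 0, z = 168 mm. Tab 36 mm wide, 6 thick, 30 above the bin's rim (z = 138), rear face flush with the inside of the front wall. Clear open bin: 120 mm wide (y), x -100 to -20 when shut, walls 4; the envelopes in it reach z = 82.
- bin_hinge (a point): Middle of the bin's hinge axis, along the holder's y axis at the bin's lower front edge: holder x = -98, z = 25 mm.
- bin (a joint): Tilt of the bin, rad: 0 = shut and upright (the start), grows as its top tips out to the holder's -x; stop at 0.6. It needs about 2 to 3 N at the tab and stays where it is left. While the catch is near 0 its toe lets it tip only about 0.05.
- seed_jar: Bystander, loose: squat white clay jar, 96 mm across and 80 high; origin at the centre of its underside. It stands on a square ceramic tile beside the holder's front.
- stone_dish: Bystander, loose: polished stone dish, 84 mm across and 28 high, on the same tile; origin at the centre of its underside.
- spoon_rest: Bystander, loose: wooden spoon rest, a round dish 72 mm across (centre 25 mm along its -x) with a 50 mm flat handle to its +x, 16 high, on the same tile; origin on its underside.
- tile: Fixed square ceramic tile, 240 mm wide, 12 thick, that carries the three bystanders, left or right of the holder's front; origin at the centre of its underside.
- planter: Fixed terracotta plant pot, 122 mm across and 80 high, leaves to about 105, on the other side from the tile; origin at the centre of its underside.

How it is judged:
By the outcome, as a careful person would: the job done as asked, in the order asked, and still so for the second after the job is handed in, with the robot touching nothing.
It also fails if it takes over 48 s, if anything falls off the work surface, if the arm or the gripper's body presses on something with over 40 N, if the wrist force passes 120 N, or if a joint passes its speed limit or range.

## Robot

A 6-joint arm with a two-finger parallel gripper is mounted at the origin on the work surface. World frame = base frame: x ahead of the robot, y to its left, z up, the work surface at z = 0. Lengths are in m, angles in rad, forces in N, time in s.
With the tool pointing down it reaches from about 0.225 to 0.875 m from the base axis. Payload 3.4 kg.
Tool frame: the origin (TCP) lies midway between the tips of the shut fingers; the grasp point (between the pads) lies 19 mm behind it; x points along the fingers, z is the direction in which the jaws open and shut, and the axes are right-handed (so a half turn about x gives the same grasp; the last joint's range is limited). The gripper opens to 85 mm and grips with 20 to 120 N. Pads are 22 mm wide; open, the fingers measure 114 mm over their backs; the gripper's body (76 mm by 85 mm) begins 54 mm behind the grasp point. The pads swing forward as they close: fully open they stand 13 mm farther back than shut.
Start: joints at [1.063, 0.276, 1.505, -0, 1.361, -0.121], TCP at [0.217, 0.533, 0.231] pointing down, gripper open.
Joint ranges: [-2.89, 2.89], [-0.75, 2.08], [0.22, 2.7], [-1.18, 4.32], [0.11, 2.71], [-2.7, 2.7]. Speed limits (rad/s): [2.57, 2.57, 3.14, 3.14, 3.14, 3.14].

## Interface

Orientations are given as a unit quaternion [w, x, y, z].
In Python, from rig import manip, eyes gives the robot as it stands. The module is installed in compiled form; this text tells all that it offers.
- The arm moves only by the shell command python3 -m crank 'ROWS' [FORCE]. ROWS is JSON, a list of rows, each a list of 7 numbers: the shift along the tool's x, y, z in cm, then the turn, a rotation vector about the tool's x, y, z in degrees, then the finger opening in cm, from 0 to 8.54. A call has 1 to 5 rows; each row is the pose to reach, as a shift and turn from the pose commanded when the call began, along the tool's axes at that moment; what a row does not reach only later rows make up. A row lasts 1/8 s, in which the tool goes at most 62.5 mm and 10.7 degrees, less where a joint would pass 70% of its speed; a pose out of reach is approached as far as the arm can. A call with a gripper value outside its range is refused whole. The fingers move at their own pace and stop on an object; FORCE is the grip in N (left out, the last holds). Time passes only in rows, so rows that repeat a pose let the fingers close. It gives the time, the measured TCP pose, the force and the opening at its end, in the units of the state.
- manip.get_state(): the state, without advancing time (a new reading comes with each control period).
- eyes.get_image(name): name is "scene" or "top"; returns a dict with "color" (384x512x3 uint8, blue, green, red), "z_map" (384x512 float32, m along the optical axis (not along the pixel's ray), 0 where there is no reading), "vertical_fov" (degrees; the focal length in pixels is half the picture's height over the tangent of half this angle, whatever the lens; pixels are square), "cx", "cy" (the principal point, pixels), "eye" and "attitude" of the camera in the world. Camera axes: x right, y up, looking along -z (the intrinsics and any distortion apply to the point x, -y, -z); pixel columns grow to the right and rows downward; lengths in m; the calibration is good to about 2 mm. A picture is of the moment at which its call begins.
- manip.sign_off(): hands the job in, once; it reports no verdict.
The state is a dict: "clock": time; "qpos": joint angles; "qd": joint speeds; "effort": joint torques, N m; "position": TCP position; "ee_rot": TCP orientation; "contact_force": force on the tool from outside, world axes, zero at the start; "moment": the same for the moment, N m; "width": finger opening in m.
Only numpy, scipy, OpenCV 4.12 (cv2) and the standard library are available. Lean on these libraries where they do the work, as an engineer would, in place of code of your own. Each camera call takes 0.05 s, during which the arm holds its last target.

## Working session

There is one attempt and no reset: what is moved stays moved. The work goes in short steps, Python scripts to look and compute and a shell command to move; the robot and the scene stay as the last step left them, time stands still between calls to the robot, and variables do not carry over. Pictures are saved under pics/ and viewed, and the job is handed in when it is done.

```bash
mkdir -p pics; ls; python3 - <<'E'
from rig import manip, eyes
import cv2
print(manip.get_state())
for n in ("scene","top"):
    d=eyes.get_image(n); cv2.imwrite(f"pics/{n}0.png",d["color"])
    print(n,{k:v for k,v in d.items() if k not in("color","z_map")})
E
```

```text
pics
{'clock': 0.0, 'qpos': array([ 1.06296942e+00,  2.76627104e-01,  1.50613889e+00, -1.04882010e-05,
        1.36068028e+00, -1.20970750e-01]), 'qd': array([-7.81082807e-05, -1.21127721e-03,  2.55722542e-04,  7.81609763e-04,
       -1.36387918e-04, -2.24254405e-03]), 'effort': array([-1.56530132e-03, -4.16769683e+01, -2.45809060e+01, -1.93037686e-04,
        1.07195653e-02, -9.35552649e-07]), 'position': array([0.2166725 , 0.53205078, 0.2304191 ]), 'ee_rot': array([ 0.58620457, -0.39486453,  0.58736927,  0.3942633 ]), 'contact_force': array([0.64688307, 0.05226343, 0.5419073 ]), 'moment': array([-0.02463985, -0.05216506,  0.00461413]), 'width': 0.08567205378836074}
scene {'vertical_fov': 51.686926637523094, 'cx': 260.811384844572, 'cy': 186.94017253749746, 'eye': array([1.0757792 , 0.20700677, 1.10588098]), 'attitude': array([0.57516625, 0.15605255, 0.20781119, 0.77565836])}
top {'vertical_fov': 56.98347658075297, 'cx': 254.5751136636341, 'cy': 187.41984412008097, 'eye': array([0.42638063, 0.04379931, 1.07934838]), 'attitude': array([ 0.71167567,  0.02394501, -0.03997476, -0.70096106])}
```

View pics/scene0.png

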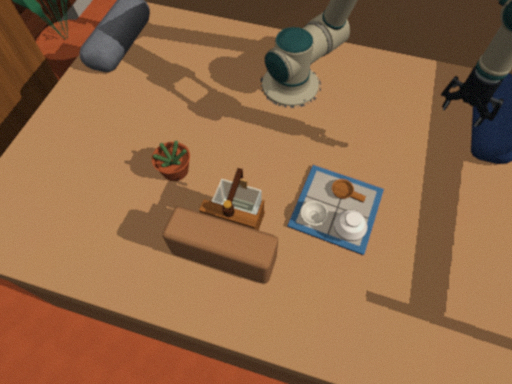

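View pics/top0.png

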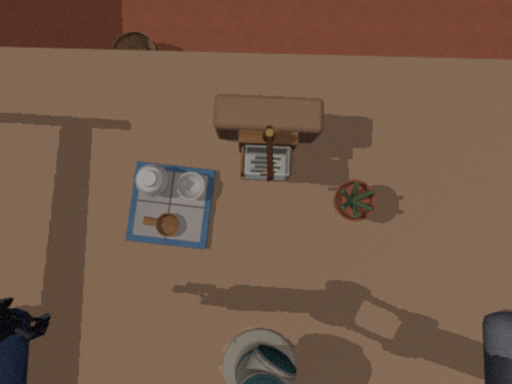

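The top view shows the holder facing the robot: brass cap at about (269,132), arm tip at about (270,179), tile on the left (+y) and planter on the right. Next I deproject.

```bash
cat > h.py <<'E'
from rig import manip, eyes
import cv2, numpy as np
from scipy.spatial.transform import Rotation as R
def cloud(n):
    d=eyes.get_image(n); z=d["z_map"]; H,W=z.shape
    f=H/2/np.tan(np.radians(d["vertical_fov"])/2)
    u,v=np.meshgrid(np.arange(W),np.arange(H))
    P=np.stack([(u-d["cx"])/f*z,-(v-d["cy"])/f*z,-z],-1)
    q=d["attitude"]; P=P@R.from_quat([q[1],q[2],q[3],q[0]]).as_matrix().T+d["eye"]
    P[z==0]=np.nan
    return d,P
E
python3 - <<'E'
from h import *
np.set_printoptions(precision=3,suppress=True)
d,P=cloud("top"); np.save("P0.npy",P)
for n,(u,v) in dict(table=(400,120),cap=(269,132),armmid=(270,155),tip=(270,178),pierL=(222,110),pierR=(315,110),railL=(243,140),railR=(293,140),jar=(151,178),dish=(192,184),spoon=(168,225),plant=(354,200)).items(): print(n,P[v,u])
c=cv2.resize(d["color"][85:255,120:390],None,fx=2.9,fy=2.9,interpolation=cv2.INTER_CUBIC); cv2.imwrite("pics/topz.png",c)
def sel(lo,hi,box):
    m=(P[...,2]>lo)&(P[...,2]<hi); M=np.zeros(m.shape,bool); M[box[1]:box[3],box[0]:box[2]]=1; return m&M
m=sel(.175,.21,(240,120,300,190)); ys,xs=np.nonzero(m); print(m.sum())
for v in range(124,186,3):
    k=xs[ys==v]
    if len(k): print(v,k.min(),k.max(),P[v,k].mean(0))
for nm,b in (("pier",sel(.14,.16,(205,90,335,150))),):
    Q=P[b]; r=cv2.minAreaRect(Q[:,:2].astype(np.float32)*1000); print(nm,r, cv2.boxPoints(r), Q[:,2].mean())
E
```

```text
table [ 0.745 -0.436 -0.001]
cap [ 0.648 -0.01   0.201]
armmid [ 0.59  -0.014  0.195]
tip [ 0.531 -0.014  0.193]
pierL [0.718 0.114 0.15 ]
pierR [ 0.724 -0.137  0.15 ]
railL [0.637 0.056 0.15 ]
railR [ 0.639 -0.077  0.153]
jar [0.538 0.311 0.094]
dish [0.53  0.209 0.017]
spoon [0.407 0.276 0.018]
plant [ 0.487 -0.266  0.067]
388
127 266 271 [ 0.662 -0.009  0.195]
130 265 272 [ 0.654 -0.009  0.198]
133 263 274 [ 0.646 -0.009  0.196]
136 263 274 [ 0.64 -0.01  0.19]
139 265 272 [ 0.632 -0.01   0.192]
142 266 272 [ 0.623 -0.011  0.194]
145 266 272 [ 0.616 -0.011  0.194]
148 266 272 [ 0.608 -0.011  0.193]
151 267 272 [ 0.6   -0.012  0.196]
154 267 272 [ 0.592 -0.012  0.195]
157 267 272 [ 0.585 -0.012  0.194]
160 267 272 [ 0.577 -0.013  0.194]
163 267 272 [ 0.569 -0.013  0.195]
166 267 272 [ 0.562 -0.013  0.194]
169 267 273 [ 0.554 -0.014  0.194]
172 267 273 [ 0.547 -0.014  0.194]
175 267 273 [ 0.539 -0.014  0.193]
178 267 273 [ 0.531 -0.014  0.193]
pier ((691.3077392578125, -12.4080810546875), (147.42420959472656, 296.9591979980469), 0.14856380224227905) [[ 617.211  135.88 ]
 [ 617.981 -161.078]
 [ 765.405 -160.696]
 [ 764.635  136.262]] 0.14963923730433895
```

View pics/topz.png

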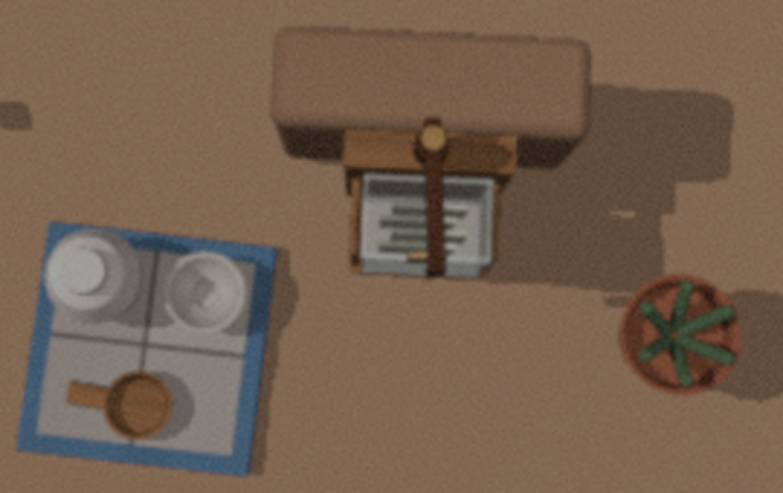

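```bash
python3 - <<'E'
from h import *
np.set_printoptions(precision=4,suppress=True)
P=np.load("P0.npy")
# pier back edge/front edge, per column
def fit(a,b): 
    c=np.polyfit(a,b,1); c=np.polyfit(*(lambda k:(a[k],b[k]))(abs(np.polyval(c,a)-b)<.004),1); return c,np.degrees(np.arctan(c[0]))
z=P[...,2]
top=[];front=[]
for u in range(222,316):
    v=np.nonzero((z[90:150,u]>.143)&(z[90:150,u]<.157))[0]+90
    top.append(P[v.min(),u])
    if u<240 or u>300: front.append(P[v.max(),u])
for n,a in (("back",top),("front",front)):
    a=np.array(a); print(n,fit(a[:,1],a[:,0]))
# side edges of pier
l=[];r=[]
for v in range(100,124):
    u=np.nonzero((z[v,200:340]>.143)&(z[v,200:340]<.157))[0]+200
    l.append(P[v,u.min()]);r.append(P[v,u.max()])
l=np.array(l);r=np.array(r);print("L",fit(l[:,0],l[:,1]),"R",fit(r[:,0],r[:,1]))
# rail sides
for v in range(134,146):
    u=np.nonzero((z[v,225:312]>.143)&(z[v,225:312]<.157))[0]+225
    if len(u): print(v,P[v,u.min()],P[v,u.max()])
# rim
m=(z>.125)&(z<.145); m[:146]=0; m[185:]=0
ys,xs=np.nonzero(m)
for v in range(146,185,2):
    k=xs[ys==v]; 
    if len(k): print('rim',v,k.min(),k.max(),P[v,k.min()],P[v,k.max()])
E
```

```text
back (array([0.0256, 0.7603]), np.float64(1.464716353611116))
front (array([0.0199, 0.6694]), np.float64(1.138546627970274))
L (array([-0.0409,  0.1622]), np.float64(-2.340717367899413)) R (array([-0.0017, -0.1555]), np.float64(-0.09692644867801518))
134 [0.6536 0.067  0.1496] [ 0.6561 -0.0883  0.1517]
135 [0.651  0.0696 0.1489] [ 0.6536 -0.0884  0.151 ]
136 [0.6485 0.0696 0.1479] [ 0.6511 -0.0885  0.1501]
137 [0.6452 0.0695 0.1504] [ 0.6484 -0.0885  0.1501]
138 [0.643  0.0695 0.1482] [ 0.6453 -0.0883  0.1516]
139 [0.6404 0.0694 0.1474] [ 0.643  -0.0886  0.1495]
140 [0.6375 0.0694 0.1484] [ 0.6405 -0.0887  0.1488]
141 [0.6345 0.0693 0.1498] [ 0.6377 -0.0887  0.1492]
142 [0.6324 0.0693 0.1469] [ 0.6349 -0.0886  0.1496]
143 [0.6308 0.0506 0.1436] [ 0.6322 -0.0887  0.1493]
144 [ 0.6291 -0.0246  0.1452] [ 0.6293 -0.0886  0.1499]
145 [ 0.6274 -0.0811  0.1457] [ 0.6277 -0.0867  0.1446]
rim 146 246 296 [0.6235 0.0478 0.1394] [ 0.6282 -0.0888  0.1293]
rim 148 245 289 [0.6174 0.0504 0.1422] [ 0.6208 -0.0688  0.1368]
rim 150 245 289 [0.6126 0.0503 0.139 ] [ 0.6141 -0.0681  0.1425]
rim 152 246 288 [0.6069 0.0475 0.1407] [ 0.6096 -0.066   0.1378]
rim 154 245 289 [0.6015 0.0501 0.14  ] [ 0.6034 -0.0683  0.1414]
rim 156 245 289 [0.5964 0.05   0.1382] [ 0.5993 -0.0692  0.1345]
rim 158 245 289 [0.5907 0.0499 0.1395] [ 0.5935 -0.069   0.1359]
rim 160 245 289 [0.5853 0.0498 0.1394] [ 0.5871 -0.0684  0.1417]
rim 162 245 288 [0.5801 0.0498 0.1383] [ 0.5821 -0.066   0.1388]
rim 164 245 288 [0.5745 0.0497 0.1393] [ 0.5766 -0.066   0.1392]
rim 166 245 288 [0.5692 0.0496 0.138 ] [ 0.5717 -0.0665  0.1354]
rim 168 245 288 [0.5637 0.0495 0.1389] [ 0.5656 -0.066   0.1401]
rim 170 245 288 [0.5582 0.0494 0.1396] [ 0.5603 -0.0661  0.1389]
rim 172 244 288 [0.5531 0.052  0.1372] [ 0.5553 -0.0665  0.1359]
rim 174 244 288 [0.5488 0.052  0.1286] [ 0.5496 -0.0663  0.138 ]
```

```bash
cat >> h.py <<'E'
PIV=np.array([.648,-.0095]); YAW=np.radians(-1.3)
def hw(xh,yh,zh):  # holder mm -> world m
    c,s=np.cos(YAW),np.sin(YAW); return np.array([PIV[0]+(c*xh-s*yh)/1e3,PIV[1]+(s*xh+c*yh)/1e3,zh/1e3])
def wh(p):
    c,s=np.cos(YAW),np.sin(YAW); d=(np.array(p[:2])-PIV)*1e3; return np.array([c*d[0]+s*d[1],-s*d[0]+c*d[1],p[2]*1e3])
def tool():
    s=manip.get_state(); q=s["ee_rot"]; return s,R.from_quat([q[1],q[2],q[3],q[0]])
def rel(xh,yh,zh,jaw):
    """shift(cm)/rotvec(deg) to holder point with tool down and jaw axis (tool z) at holder-frame angle jaw deg"""
    s,r=tool(); t=r.inv().apply(hw(xh,yh,zh)-s["position"])*100
    a=np.radians(jaw)+YAW; z=np.array([np.cos(a),np.sin(a),0]); x=np.array([0,0,-1.]); y=np.cross(z,x)
    g=R.from_matrix(np.stack([x,y,z],1)); return np.round(t,2),np.round(np.degrees((r.inv()*g).as_rotvec()),2)
E
python3 - <<'E'
from h import *
s,r=tool(); print(r.as_matrix().round(3)); print(wh(s["position"]))
for j in (90,-90): print(j,rel(-75,60,231,j),rel(-75,45,175,j))
E
```

```text
[[-0.001 -0.926  0.377]
 [-0.001  0.377  0.926]
 [-1.     0.    -0.001]]
[-443.47642895  531.73610546  230.62583577]
90 (array([ -0.  , -51.23, -30.96]), array([-2.086e+01, -8.000e-02, -2.000e-02])) (array([  5.6 , -51.77, -32.35]), array([-2.086e+01, -8.000e-02, -2.000e-02]))
-90 (array([ -0.  , -51.23, -30.96]), array([ 1.5914e+02, -3.0000e-02,  1.1000e-01])) (array([  5.6 , -51.77, -32.35]), array([ 1.5914e+02, -3.0000e-02,  1.1000e-01]))
```

```bash
python3 -m crank '[[0,-5,-3,-4,0,0,0],[0,-10,-6,-8,0,0,0],[0,-15,-9,-12,0,0,0],[0,-20,-12,-16,0,0,0],[0,-25,-15,-20.86,0,0,0]]' 20; python3 - <<'E'
from h import *
print(rel(-75,60,231,90)); s,_=tool(); print(wh(s["position"]),s["width"],s["qpos"])
E
```

```text
clock: 0.78
position: [0.3927, 0.2977, 0.2312]
ee_rot: [0.505, -0.495, 0.505, 0.495]
contact_force: [-0.1, 0.3, -0.2]
width: -0.0
(array([ 2.000e-02, -1.865e+01, -2.419e+01]), array([0.17, 0.01, 0.01]))
[-262.23962624  301.35733162  231.21800841] -1.555252576322941e-05 [ 5.07411338e-01  1.51541630e-01  1.67144674e+00  4.16102630e-05
  1.31834765e+00 -1.04363852e+00]
```

```bash
python3 - <<'E'
from h import *
print(rel(-75,-55,231,90))
E
python3 -m crank '[[0,-4,-6,0,0,0,0],[0,-8,-12,0,0,0,0],[0,-11,-18,0,0,0,0],[0,-15,-24,0,0,0,0],[0,-18.3,-30,0,0,0,0]]'
python3 - <<'E'
from h import *
print(rel(-75,-55,231,90)); print(rel(-75,-55,175,90)); s,_=tool(); print(wh(s["position"]),s["qpos"])
E
```

```text
(array([ 2.000e-02, -1.862e+01, -3.569e+01]), array([0.17, 0.01, 0.01]))
clock: 1.4
position: [0.55, 0.0277, 0.2311]
ee_rot: [0.506, -0.494, 0.506, 0.494]
contact_force: [-0.1, 0.5, 0.5]
width: -0.0002
(array([ 0.01, -2.39, -9.  ]), array([-0.02,  0.03,  0.01]))
(array([ 5.61, -2.39, -9.  ]), array([-0.02,  0.03,  0.01]))
[-98.83651117  35.00322489 231.12334276] [-7.63062401e-02  2.39329772e-01  1.55672036e+00  5.13011962e-04
  1.34547259e+00 -1.62421588e+00]
```

```bash
python3 -m crank '[[0,-1.3,-4.5,0,0,0,0],[0,-2.4,-9,0,0,0,0],[0,-2.4,-9,0,0,0,0],[3,-2.4,-9,0,0,0,0],[5.6,-2.4,-9,0,0,0,0]]'
python3 - <<'E'
from h import *
s,_=tool(); print(wh(s["position"]),s["qpos"])
d,P=cloud("scene"); cv2.imwrite("pics/s1.png",cv2.resize(d["color"][130:290,140:340],None,fx=3.5,fy=3.5,interpolation=cv2.INTER_CUBIC))
print(rel(-75,-55,175,90))
E
```

```text
clock: 2.02
position: [0.5707, -0.0599, 0.1745]
ee_rot: [0.506, -0.494, 0.505, 0.495]
contact_force: [-0.2, 0.5, 0.4]
width: -0.0
[-76.16261877 -52.11943996 174.49918272] [-2.26370226e-01  3.11208594e-01  1.59926685e+00  9.68149542e-04
  1.23161229e+00 -1.77497023e+00]
(array([-0.43, -0.36, -0.35]), array([ 0.03,  0.14, -0.43]))
```

View pics/s1.png

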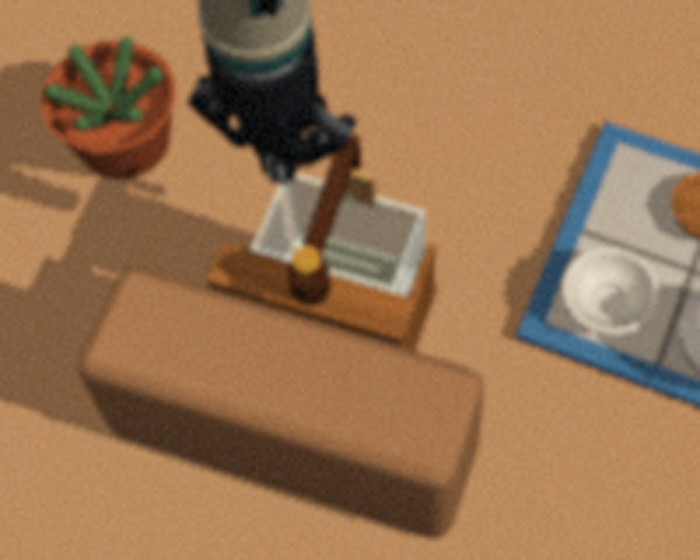

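```bash
python3 - <<'E'
from h import *
s,_=tool(); print(wh(s["position"]),s["contact_force"],s["qd"].round(3))
E
python3 -m crank '[[0,0,0,0,0,0,0],[0,0,0,0,0,0,0]]'
python3 - <<'E'
from h import *
s,_=tool(); print(wh(s["position"]),s["contact_force"],s["qd"].round(3)); print(rel(-75,-40,175,90))
E
```

```text
[-78.61725687 -51.52621125 170.77594358] [-2.42476854  0.42165653 -2.42678145] [ 0.003 -0.005 -0.018 -0.002  0.1   -0.002]
clock: 2.33
position: [0.5719, -0.0605, 0.1766]
ee_rot: [0.506, -0.495, 0.505, 0.494]
contact_force: [0.0, 0.4, 0.4]
width: -0.0002
[-74.88525852 -52.71557352 176.57467801] [0.01902207 0.40702885 0.39119138] [-0.003 -0.005 -0.004 -0.001 -0.002 -0.002]
(array([0.16, 0.01, 1.27]), array([ 0.04, -0.01,  0.12]))
```

```bash
cat >> h.py <<'E'
def arc(psi,r=75,d=22.5,z=174.5):
    p=np.radians(psi); D=np.array([-np.cos(p),np.sin(p)]); n=np.array([np.sin(p),np.cos(p)])
    c=r*D-d*n; return rel(c[0],c[1],z,90-psi)
E
python3 - <<'E'
from h import *
for p in (-12,-4,2,8,14,20): print(p,*arc(p))
E
```

```text
-12 [ 0.21 -0.62  1.51] [-11.96  -0.02   0.12]
-4 [ 0.21 -0.16  2.5 ] [-3.96 -0.01  0.12]
2 [0.21 0.08 3.28] [ 2.04 -0.01  0.13]
8 [0.21 0.25 4.09] [ 8.04 -0.    0.13]
14 [0.21 0.33 4.9 ] [1.404e+01 1.000e-02 1.300e-01]
20 [0.21 0.33 5.72] [2.004e+01 1.000e-02 1.300e-01]
```

```bash
python3 -m crank '[[0.2,-0.1,1.3,-2,0,0,0],[0.2,-0.16,2.5,-2,0,0,0],[0.2,0.08,3.3,2,0,0,0],[0.2,0.25,4.1,8,0,0,0],[0.2,0.33,4.9,14,0,0,0]]'
python3 - <<'E'
from h import *
s,_=tool(); print(wh(s["position"]),s["contact_force"])
d,P=cloud("top"); cv2.imwrite("pics/t2.png",cv2.resize(d["color"][85:255,120:390],None,fx=2.9,fy=2.9,interpolation=cv2.INTER_CUBIC))
for p in (14,20,26,32,38,44): print(p,*arc(p))
E
```

```text
clock: 2.95
position: [0.5693, -0.011, 0.1737]
ee_rot: [0.563, -0.429, 0.562, 0.428]
contact_force: [0.3, -0.5, -0.1]
width: -0.0
[-78.64839128  -3.30215559 173.73772522] [ 0.32788848 -0.45948446 -0.07833691]
14 [-0.08 -0.1  -0.12] [-0.25  0.05  0.04]
20 [-0.08  0.1   0.67] [5.75 0.06 0.03]
26 [-0.08  0.21  1.48] [11.75  0.06  0.03]
32 [-0.07  0.24  2.3 ] [17.75  0.06  0.03]
38 [-0.07  0.18  3.12] [2.375e+01 6.000e-02 2.000e-02]
44 [-0.07  0.04  3.93] [2.975e+01 6.000e-02 2.000e-02]
```

View pics/t2.png

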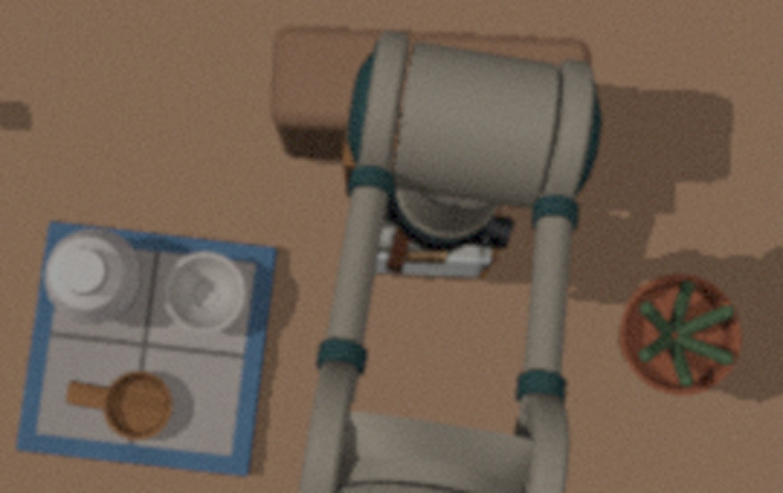

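The dark arm's tip is now at (397,252), left of the tab (~(430,255)), so the catch is following the finger. I'll continue.

```bash
python3 -m crank '[[0,0.1,0.7,6,0,0,0],[0,0.21,1.5,12,0,0,0],[0,0.24,2.3,18,0,0,0],[0,0.18,3.1,24,0,0,0],[0,0.04,3.95,30,0,0,0]]'
python3 - <<'E'
from h import *
s,_=tool(); print(wh(s["position"]),s["contact_force"],s["qpos"])
for p in (44,50,56,62,68,74): print(p,*arc(p))
E
```

```text
clock: 3.62
position: [0.579, 0.0269, 0.1736]
ee_rot: [0.654, -0.269, 0.654, 0.268]
contact_force: [0.8, -0.6, -0.3]
width: -0.0002
[-69.81497518  34.81618356 173.57336947] [ 0.7651973  -0.59793092 -0.32090285] [-7.33129245e-02  3.20002224e-01  1.58837023e+00 -4.98531932e-04
  1.23306844e+00 -8.51956182e-01]
44 [-0.09  0.06  0.1 ] [-0.08 -0.01  0.02]
50 [-0.09  0.25  0.89] [ 5.92 -0.01  0.03]
56 [-0.09  0.37  1.7 ] [ 1.192e+01 -1.000e-02  3.000e-02]
62 [-0.09  0.39  2.52] [ 1.792e+01 -1.000e-02  3.000e-02]
68 [-0.09  0.33  3.34] [ 2.392e+01 -1.000e-02  3.000e-02]
74 [-0.09  0.19  4.15] [ 2.992e+01 -1.000e-02  3.000e-02]
```

```bash
python3 -m crank '[[-0.1,0.25,0.9,6,0,0,0],[-0.1,0.35,1.7,12,0,0,0],[-0.1,0.38,2.5,18,0,0,0],[-0.1,0.33,3.35,24,0,0,0],[-0.1,0.19,4.15,30,0,0,0]]'
python3 - <<'E'
from h import *
s,_=tool(); print(wh(s["position"]),s["contact_force"],s["qpos"])
d,P=cloud("scene"); cv2.imwrite("pics/s3.png",cv2.resize(d["color"][130:290,140:340],None,fx=3.5,fy=3.5,interpolation=cv2.INTER_CUBIC))
for p in (74,78,82,86,90,92): print(p,*arc(p))
E
```

```text
clock: 4.25
position: [0.607, 0.0575, 0.1744]
ee_rot: [0.701, -0.09, 0.702, 0.09]
contact_force: [-0.2, -1.7, 0.1]
width: -0.0006
[-42.54936256  66.06101757 174.41549485] [-0.17283123 -1.67699176  0.10510857] [-1.94211542e-02  3.63074833e-01  1.51916692e+00 -3.29561201e-04
  1.26001483e+00 -2.74607828e-01]
74 [-0.01 -0.05 -0.1 ] [-0.19  0.05 -0.02]
78 [-0.01  0.09  0.43] [ 3.81  0.05 -0.02]
82 [-0.01  0.19  0.96] [ 7.81  0.05 -0.02]
86 [-0.01  0.26  1.5 ] [11.81  0.05 -0.02]
90 [-0.01  0.28  2.05] [15.81  0.05 -0.02]
92 [-0.01  0.28  2.32] [17.81  0.05 -0.02]
```

View pics/s3.png

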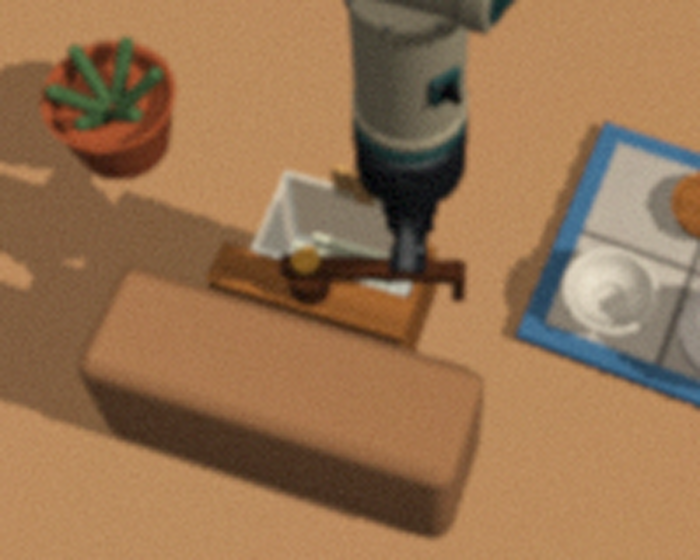

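The arm now points from the cap (305,260) to the toe (460,280), about 75° round, and the bin is still shut. I'll finish the arc to the stop.

```bash
python3 -m crank '[[0,0.1,0.45,4,0,0,0],[0,0.19,1,8,0,0,0],[0,0.26,1.5,12,0,0,0],[0,0.28,2.05,16,0,0,0],[0,0.28,2.3,18,0,0,0]]'
python3 - <<'E'
from h import *
s,_=tool(); print(wh(s["position"]),s["contact_force"])
for p in (92,93): print(p,*arc(p))
d,P=cloud("scene"); z=P[...,2]
# arm top points
m=(z>.182)&(z<.204)&(P[...,1]>-.03)&(P[...,1]<.13)&(P[...,0]>.62)&(P[...,0]<.68)
Q=np.array([wh(p) for p in P[m]]); 
for a in range(-20,120,10):
    k=(Q[:,1]>=a)&(Q[:,1]<a+10)
    if k.sum(): print(a,k.sum(),Q[k].mean(0),Q[k].min(0)[0],Q[k].max(0)[0])
E
```

```text
clock: 4.92
position: [0.6285, 0.0662, 0.1743]
ee_rot: [0.707, 0.02, 0.707, -0.02]
contact_force: [-0.9, 0.8, 0.1]
width: -0.0003
[-21.21280052  75.18889837 174.32220023] [-0.92015517  0.81866909  0.12428896]
92 [-0.02  0.06  0.13] [ 0.07 -0.03 -0.03]
93 [-0.02  0.1   0.26] [ 1.07 -0.03 -0.03]
-20 23 [ -0.30602018 -14.66043643 195.9872759 ] -9.884836500318062 5.011884705829025
-10 32 [ -0.20274544  -4.89372756 197.68308255] -13.141661777271723 12.728846460731384
0 31 [ -0.85433395   4.72884699 196.94402865] -11.911593149177868 11.672226289995148
10 27 [ -0.64289284  15.00272918 193.88030346] -9.211843616774992 5.997763299416415
20 27 [ -0.65729076  25.27315752 194.05339911] -8.383562336994746 5.293623707324601
30 26 [ -0.58031273  35.18489404 194.31611999] -9.388462132235379 5.813526148171275
40 16 [1.17026382e-01 4.34523403e+01 1.93612533e+02] -9.314440197113457 5.381890569437553
50 4 [  5.3121168  54.986941  189.1959593] 3.886935631994933 6.3103949752906345
60 5 [  5.57724686  64.3159668  189.2604529 ] 4.801643500916489 6.497087463798991
70 14 [  3.44473582  76.65088573 191.93255585] -3.777890247332702 6.27156404149477
80 40 [ -7.11439368  84.66221108 193.14959557] -28.439189469632048 6.121203832389072
90 27 [9.48297971e-02 9.49950898e+01 1.93796481e+02] -9.429295163185314 7.676639087335904
100 26 [  0.53624522 104.96688698 193.84242155] -9.866360325576595 6.211412521154511
110 16 [  0.6048855  112.53011939 193.71580479] -7.334838759823901 8.406091521588218
```

Catch at about 90.5°. I'll nudge 3-4 mm more, to the stop, while watching force.

```bash
python3 -m crank '[[0,0,0.15,1,0,0,0],[0,0,0.3,1,0,0,0],[0,0,0.4,1,0,0,0],[0,0,0.4,1,0,0,0]]'
python3 - <<'E'
from h import *
s,_=tool(); print(wh(s["position"]),s["contact_force"])
E
```

```text
clock: 5.48
position: [0.6298, 0.0657, 0.1743]
ee_rot: [0.705, 0.027, 0.709, -0.026]
contact_force: [-6.5, 2.1, 3.2]
width: -0.0001
[-19.86937402  74.81814015 174.25077243] [-6.5202157   2.09613468  3.21068681]
```

Stop reached: force rose to 6.5 N. Now I back off and move behind the tab.

```bash
python3 - <<'E'
from h import *
for a in ((-60,74,176),(-60,0,176),(-60,0,156)): print(a,*rel(*a,0))
E
```

```text
(-60, 74, 176) [-0.15 -0.29 -4.  ] [-2.96 -0.34 -0.04]
(-60, 0, 176) [-0.16 -7.68 -3.62] [-2.96 -0.34 -0.04]
(-60, 0, 156) [ 1.84 -7.68 -3.61] [-2.96 -0.34 -0.04]
```

```bash
python3 -m crank '[[-0.2,-0.2,-2,0,0,0,0],[-0.2,-0.3,-4,-3,0,0,0],[-0.2,-4,-3.8,-3,0,0,0],[-0.2,-7.7,-3.6,-3,0,0,0],[-0.2,-7.7,-3.6,-3,0,0,0]]'
python3 - <<'E'
from h import *
s,_=tool(); print(wh(s["position"]),s["contact_force"])
for a in ((-60,0,155),(-75,0,155)): print(a,*rel(*a,0))
d,P=cloud("scene"); cv2.imwrite("pics/s4.png",cv2.resize(d["color"][130:290,140:340],None,fx=3.5,fy=3.5,interpolation=cv2.INTER_CUBIC))
m=d["color"][150:215,160:300]
E
```

```text
clock: 6.1
position: [0.5917, -0.0115, 0.1766]
ee_rot: [0.708, 0.008, 0.706, -0.009]
contact_force: [-0.2, 0.4, 0.9]
width: -0.0001
[-56.2657068   -3.28796537 176.57910436] [-0.17004559  0.35217868  0.85440166]
(-60, 0, 155) [ 2.16  0.33 -0.38] [-0.15  0.1   0.08]
(-75, 0, 155) [ 2.15  0.33 -1.88] [-0.15  0.1   0.08]
```

View pics/s4.png

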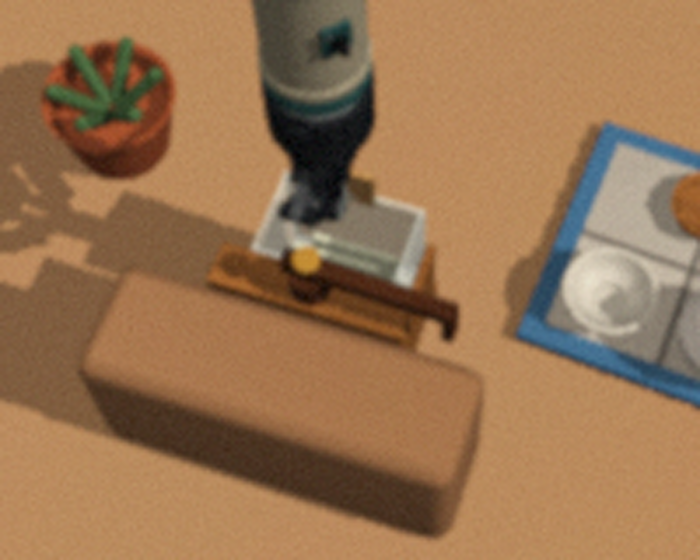

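Catch fully aside (toe at (450,320)), bin shut, finger behind the tab. I'll check the sideways alignment by projecting the expected tab position into the image.

```bash
python3 - <<'E'
from h import *
d=eyes.get_image("scene"); H=384; f=H/2/np.tan(np.radians(d["vertical_fov"])/2); q=d["attitude"]; A=R.from_quat([q[1],q[2],q[3],q[0]]).inv()
def pr(p): c=A.apply(p-d["eye"]); return ((np.array([d["cx"]+f*c[0]/-c[2],d["cy"]-f*c[1]/-c[2]])-[140,130])*3.5).round(1)
for n,p in (("tabL",hw(-96,-18,168)),("tabR",hw(-96,18,168)),("rimL",hw(-100,-60,138)),("rimR",hw(-100,60,138)),("cap",hw(0,0,201)),("tcp",manip.get_state()["position"])): print(n,pr(p))
E
```

```text
tabL [330.  172.1]
tabR [373.  184.3]
rimL [285.3 173.4]
rimR [425.2 213.5]
cap [305.7 261.4]
tcp [332.7 213.9]
```

```bash
python3 -m crank '[[1,0.15,-0.2,0,0,0,0],[2.1,0.3,-0.4,0,0,0,0],[2.1,0.3,-0.4,0,0,0,0],[2.1,0.3,-1,0,0,0,0],[2.1,0.3,-1.6,0,0,0,0]]'
python3 - <<'E'
from h import *
s,_=tool(); print(wh(s["position"]),s["contact_force"])
# tip path: s const 131 along tab face, tip front edge 14 ahead of TCP
for th in (0,.1,.2,.3,.4,.5,.6,.63):
    S=128; x=-98+2*np.cos(th)-S*np.sin(th)+14; z=25+S*np.cos(th)+2*np.sin(th)
    print(th,round(x),round(z),*rel(x,0,z,0))
E
```

```text
clock: 6.82
position: [0.5749, -0.0055, 0.1555]
ee_rot: [0.707, 0.008, 0.707, -0.008]
contact_force: [-0.1, -0.4, 0.2]
width: 0.0001
[-73.18930591   2.38406026 155.54613115] [-0.05827692 -0.40649943  0.2473568 ]
0 -82 153 [ 0.25 -0.24 -0.88] [0.01 0.02 0.  ]
0.1 -95 153 [ 0.3  -0.24 -2.16] [0.01 0.02 0.  ]
0.2 -107 151 [ 0.47 -0.24 -3.43] [0.01 0.02 0.  ]
0.3 -120 148 [ 0.77 -0.24 -4.67] [0.01 0.02 0.  ]
0.4 -132 144 [ 1.18 -0.24 -5.88] [0.01 0.02 0.  ]
0.5 -144 138 [ 1.72 -0.24 -7.04] [0.01 0.02 0.  ]
0.6 -155 132 [ 2.37 -0.24 -8.14] [0.01 0.02 0.  ]
0.63 -158 130 [ 2.59 -0.24 -8.46] [0.01 0.02 0.  ]
```

```bash
python3 -m crank '[[0.2,-0.2,-0.8,0,0,0,0],[0.3,-0.2,-1.5,0,0,0,0],[0.3,-0.2,-2.2,0,0,0,0],[0.4,-0.2,-2.8,0,0,0,0],[0.5,-0.2,-3.4,0,0,0,0]]'
python3 - <<'E'
from h import *
s,_=tool(); print(wh(s["position"]),s["contact_force"])
for th in (.2,.3,.4,.5,.6,.65):
    S=128; x=-98+2*np.cos(th)-S*np.sin(th)+14; z=25+S*np.cos(th)+2*np.sin(th)
    print(th,round(x),round(z),*rel(x,0,z,0))
d,P=cloud("scene"); cv2.imwrite("pics/s5.png",cv2.resize(d["color"][130:290,140:340],None,fx=3.5,fy=3.5,interpolation=cv2.INTER_CUBIC))
E
```

```text
clock: 7.45
position: [0.541, -0.0068, 0.1506]
ee_rot: [0.707, 0.008, 0.707, -0.008]
contact_force: [2.1, 0.0, 1.9]
width: -0.0005
[-106.99101426    0.25141447  150.59093765] [2.07865491 0.00407606 1.87647984]
0.2 -107 151 [-0.03 -0.03 -0.05] [-0.    0.06  0.  ]
0.3 -120 148 [ 0.27 -0.03 -1.29] [-0.    0.06  0.  ]
0.4 -132 144 [ 0.69 -0.03 -2.5 ] [-0.    0.06  0.  ]
0.5 -144 138 [ 1.23 -0.03 -3.66] [-0.    0.06  0.  ]
0.6 -155 132 [ 1.88 -0.03 -4.77] [-0.    0.06  0.  ]
0.65 -160 128 [ 2.24 -0.03 -5.29] [-0.    0.06  0.  ]
```

View pics/s5.png

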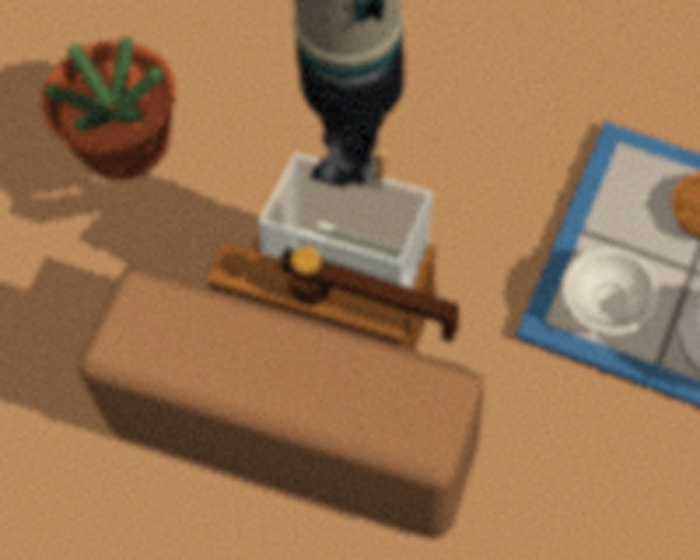

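The bin is tipping: its rear wall is now away from the rail, and the contact force is about 2-3 N as expected. I'll continue to the stop.

```bash
python3 -m crank '[[0.1,0,-0.7,0,0,0,0],[0.3,0,-1.4,0,0,0,0],[0.5,0,-2.1,0,0,0,0],[0.75,0,-2.7,0,0,0,0],[1,0,-3.3,0,0,0,0]]'
python3 - <<'E'
from h import *
s,_=tool(); print(wh(s["position"]),s["contact_force"])
for th in (.5,.6,.62,.65):
    S=128; x=-98+2*np.cos(th)-S*np.sin(th)+14; z=25+S*np.cos(th)+2*np.sin(th)
    print(th,round(x),round(z),*rel(x,0,z,0))
E
```

```text
clock: 8.12
position: [0.5075, -0.0059, 0.1401]
ee_rot: [0.707, 0.008, 0.707, -0.008]
contact_force: [1.2, 0.3, 1.9]
width: -0.0003
[-140.51517927    0.43014679  140.13099628] [1.24166523 0.32925105 1.90294279]
0.5 -144 138 [ 0.18 -0.04 -0.31] [-0.   -0.01 -0.01]
0.6 -155 132 [ 0.84 -0.04 -1.41] [-0.   -0.01 -0.01]
0.62 -157 130 [ 0.98 -0.04 -1.62] [-0.   -0.01 -0.01]
0.65 -160 128 [ 1.2  -0.04 -1.94] [-0.   -0.01 -0.01]
```

```bash
python3 -m crank '[[0.25,0,-0.5,0,0,0,0],[0.5,0,-1,0,0,0,0],[0.8,0,-1.4,0,0,0,0],[0.9,0,-1.6,0,0,0,0],[0.9,0,-1.6,0,0,0,0]]'
python3 - <<'E'
from h import *
s,_=tool(); print(wh(s["position"]),s["contact_force"])
d,P=cloud("scene"); cv2.imwrite("pics/s6.png",cv2.resize(d["color"][130:290,140:340],None,fx=3.5,fy=3.5,interpolation=cv2.INTER_CUBIC))
E
```

```text
clock: 8.75
position: [0.4915, -0.0056, 0.131]
ee_rot: [0.707, 0.008, 0.707, -0.008]
contact_force: [0.3, -0.2, -0.2]
width: 0.0001
[-156.50834979    0.3419306   130.97803983] [ 0.28277909 -0.21172957 -0.18825838]
```

View pics/s6.png

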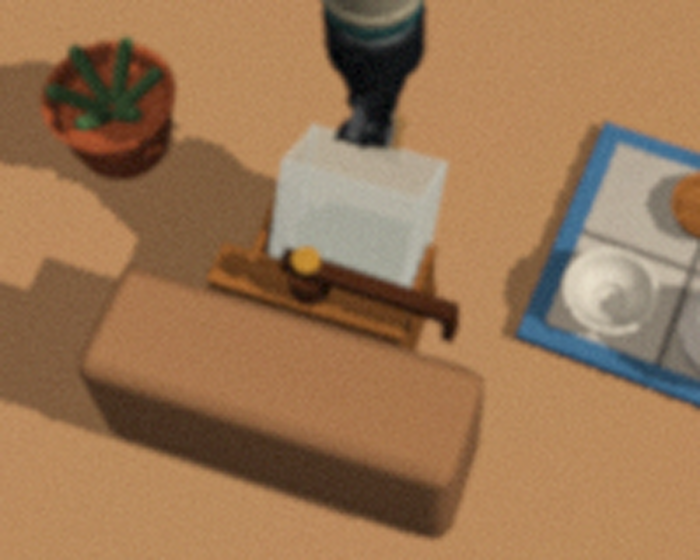

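The bin is well out, but the force reads about 0, so the stop isn't confirmed. I'll push on until resistance rises.

```bash
python3 -m crank '[[0.05,0,-0.2,0,0,0,0],[0.1,0,-0.4,0,0,0,0],[0.1,0,-0.4,0,0,0,0]]';python3 -m crank '[[0.05,0,-0.15,0,0,0,0],[0.1,0,-0.3,0,0,0,0],[0.1,0,-0.3,0,0,0,0]]'
python3 - <<'E'
from h import *
s,_=tool(); print(wh(s["position"]),s["contact_force"])
E
```

```text
clock: 9.18
position: [0.488, -0.0056, 0.1303]
ee_rot: [0.707, 0.008, 0.707, -0.008]
contact_force: [0.6, -0.4, 0.5]
width: -0.0002
clock: 9.55
position: [0.4868, -0.0056, 0.1299]
ee_rot: [0.708, 0.008, 0.706, -0.008]
contact_force: [5.4, -0.0, 0.3]
width: -0.0002
[-161.25182619    0.2771758   129.88362189] [ 5.40941808 -0.045113    0.31397365]
```

```bash
python3 -m crank '[[0,0,-0.15,0,0,0,0],[0,0,-0.3,0,0,0,0],[0,0,-0.3,0,0,0,0]]'
python3 - <<'E'
from h import *
s,_=tool(); print(wh(s["position"]),s["contact_force"])
E
```

```text
clock: 9.93
position: [0.4863, -0.0057, 0.1305]
ee_rot: [0.71, 0.008, 0.704, -0.008]
contact_force: [9.2, 0.4, -0.8]
width: 0.0001
[-1.61713432e+02  1.47268435e-01  1.30476092e+02] [ 9.19666934  0.38227836 -0.7521519 ]
```

Stop confirmed: 9 N with almost no motion. Now I retreat: back off the tab 2 cm, then go straight up.

```bash
python3 -m crank '[[0,0,1.2,0,0,0,0],[-0.5,0,2.2,0,0,0,0],[-4,0,2.2,0,0,0,0],[-9,0,2.2,0,0,0,0],[-14,0,2.2,0,0,0,0]]'
python3 -m crank '[[0,0,-5,0,0,0,0],[0,0,-10,0,0,0,0],[0,0,-15,0,0,0,0],[0,0,-18,0,0,0,0],[0,0,-18,0,0,0,0]]'
python3 - <<'E'
from h import *
np.set_printoptions(precision=3,suppress=True)
s,_=tool(); print(s["position"],s["contact_force"])
for n in ("top","scene"):
    d,P=cloud(n); cv2.imwrite(f"pics/{n}7.png",cv2.resize(d["color"][85:290,120:390],None,fx=2.9,fy=2.9,interpolation=cv2.INTER_CUBIC))
    c=(P-np.array([*PIV,0]))@R.from_euler('z',YAW).as_matrix(); c*=1000
    m=(c[...,2]>182)&(c[...,2]<204)&(abs(c[...,0])<40)&(abs(c[...,1])<140); Q=c[m]
    k=(Q[:,1]>20)&(Q[:,1]<105); print(n,"catch slope deg",90+np.degrees(np.polyfit(Q[k,1],Q[k,0],1)[0]))
    m=(abs(c[...,1])<16)&(c[...,0]<-120)&(c[...,0]>-200)&(c[...,2]>125)&(c[...,2]<165); Q=c[m]; 
    i=Q[:,2].argsort()[-8:]; print(Q[i])
    if n=="top":
        P0=np.load("P0.npy"); D=abs(P-P0)[...,2][160:250,120:215]; print("tile diff >12mm px",(D>.012).sum())
E
```

```text
clock: 10.55
position: [0.5032, -0.0058, 0.2702]
ee_rot: [0.706, 0.008, 0.708, -0.008]
contact_force: [0.7, 0.6, -0.5]
width: -0.0001
clock: 11.18
position: [0.3217, -0.0015, 0.2693]
ee_rot: [0.707, 0.008, 0.708, -0.008]
contact_force: [1.3, -1.1, 0.1]
width: -0.0001
[ 0.322 -0.001  0.269] [ 1.256 -1.119  0.15 ]
top catch slope deg 91.82052541722106
[[-179.84   -12.8    145.103]
 [-179.952  -10.139  145.363]
 [-174.874   -4.665  145.487]
 [-178.123   11.108  145.6  ]
 [-177.536   -4.731  145.906]
 [-177.759    0.578  146.366]
 [-177.679   -2.041  146.779]
 [-177.19   -15.229  147.026]]
tile diff >12mm px 0
scene catch slope deg 92.41196280658576
[[-180.894  -13.991  144.926]
 [-177.502  -12.805  145.054]
 [-176.85    -3.338  145.188]
 [-178.441    2.27   145.556]
 [-178.814   -7.075  145.873]
 [-182.839   -5.375  146.188]
 [-179.83     7.948  146.245]
 [-178.704   11.433  149.482]]
```

View pics/scene7.png

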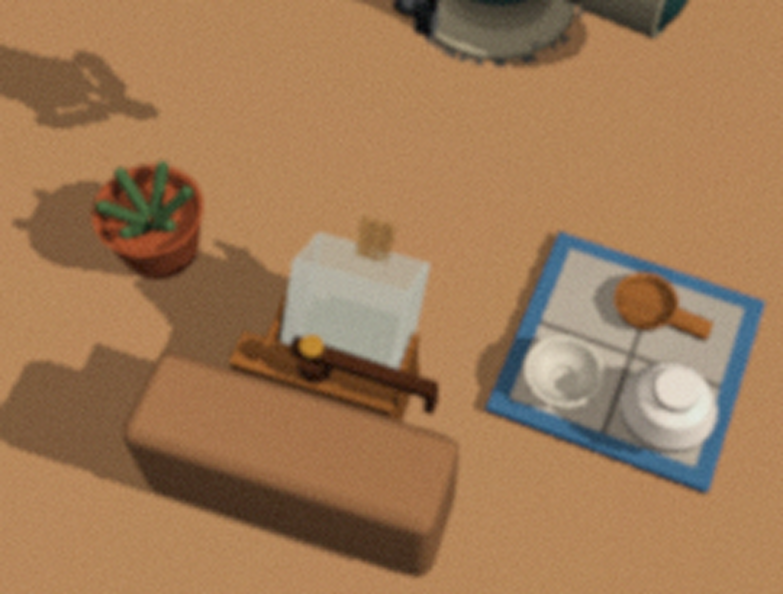

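View pics/top7.png

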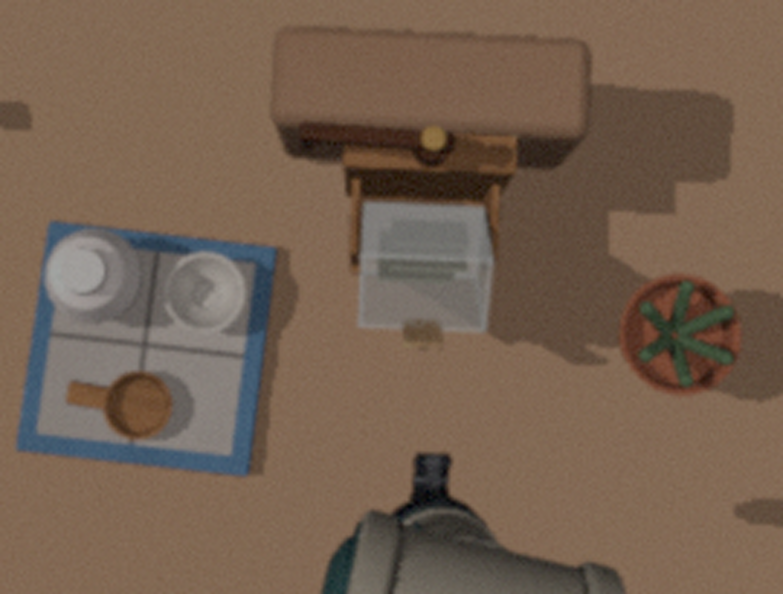

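The catch is at its stop (91.8-92.4° measured, stop 91.7°). The tab's top edge is at x -178, z 146, against -177, 144 expected at 0.6 rad. The tile items have not moved and the arm is clear.

```bash
python3 -m crank '[[0,0,0,0,0,0,0],[0,0,0,0,0,0,0]]'; python3 -c "
from rig import manip
print(manip.get_state()['qd'].round(3)); print(manip.sign_off())"
```

```text
clock: 11.52
position: [0.3249, -0.0019, 0.2691]
ee_rot: [0.707, 0.008, 0.707, -0.008]
contact_force: [0.3, 0.1, -0.2]
width: 0.0003
[-0.001 -0.002  0.007  0.001  0.001  0.001]
the job is handed in; nothing more can be done
None
```

The catch is fully aside and the bin is tipped out to its stop. I handed the job in at 11.5 s of the 48 s allowed, with the arm still and clear of everything.

- **Catch:** With the gripper shut, I swung the arm round to the holder's +y side until it met its stop. The bin stayed shut throughout. I kept the gripper turned so that only the leading finger's face should touch.
- **Bin:** I then reached behind the tab and pushed it outwards. The force read about 0 partway, so I kept pushing until it rose to 9 N with almost no motion.
- **Last checks:**
  - The catch measured 91.8° from the top camera and 92.4° from the scene camera; its stop is 91.7°.
  - The tab's top edge was at x ≈ -178, z ≈ 146 mm; a bin open to 0.6 rad would put it at -177, 144 mm.
  - The depth image of the tile showed no change over 12 mm, and the jar, dish and spoon rest look unmoved in the pictures.
  - The contact force was about zero when I signed off.

None of these checks failed. The small differences are within the 2 mm camera calibration and depth noise.

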